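# Screw a hose-barb elbow into a clamped port and clock it to the mark

### The arm

A 6-joint arm with a two-finger parallel gripper is mounted at the origin on a cart in front of the work surface, level with it; the furniture and walls round the work are solid. World frame = base frame: x ahead of the robot, y to its left, z up, the work surface at z = 0. Lengths are in m, angles in rad, forces in N, time in s.
With the tool pointing down it reaches from about 0.4 to 0.825 m from the base axis. Payload 7 kg.
Tool frame: the origin (TCP) lies between the finger pads; the fingertips stand manip.nose_length ahead of it and the grasp point (between the pads) lies 8 mm behind it (manip.nose_length is the distance from the TCP to the fingertips, in m); y points along the fingers, z is the direction in which the jaws open and shut, and the axes are right-handed (so a half turn about y gives the same grasp; the last joint's range is limited). The gripper opens to 88 mm and grips with 3 to 60 N. Pads are 19 mm wide; open, the fingers measure 130 mm over their backs; the gripper's body (78 mm by 193 mm) begins 47 mm behind the grasp point.
Start: joints at [1.546, 0.359, 0.012, 0, -1.224, -0.288], TCP at [0.208, 0.642, 0.238] pointing down, gripper open.
Joint ranges: [-3.07, 3.07], [-1.43, 2.12], [-1.02, 1.25], [-3.03, 1.67], [-3.05, -0], [-3.03, 3.03]. Speed limits (rad/s): [2.39, 2.39, 3.01, 3.14, 3.14, 3.14].

### API

Orientations are given as [roll, pitch, yaw] about the fixed x, y, z axes, in that order (R = Rz(yaw) Ry(pitch) Rx(roll)).
In Python, from station import manip, vision gives the robot as it stands.
- The arm moves only by the shell command python3 -m creep 'ROWS'. ROWS is JSON, a list of rows, each a list of 7 numbers: the turn, a rotation vector about the tool's x, y, z in rad, then the shift along the tool's x, y, z in m, then the gripper command: -1 is shut, 1 is fully open, values between are in proportion. In form: [[rx, ry, rz, tx, ty, tz, gripper], ...]. A call has 1 to 5 rows; each row is the pose to reach, as a shift and turn from the pose commanded when the call began, along the tool's axes at that moment; what a row does not reach only later rows make up. A row lasts 1/8 s, in which the tool goes at most 62.5 mm and 10.7 degrees, less where a joint would pass 70% of its speed; a pose out of reach is approached as far as the arm can. A call with a gripper value outside its range is refused whole. The fingers move at their own pace and stop on an object; the grip force is fixed at half the most. Time passes only in rows, so rows that repeat a pose let the fingers close. It gives the time, the measured TCP pose, the force and the opening at its end, in the units of the state.
- manip.read_state(): the state, without advancing time (a new reading comes with each control period).
- vision.grab_frame(name): name is "side" or "top" or "wrist"; returns a dict with "image" (400x640x3 uint8, red, green, blue), "range_z" (400x640 float32, m along the optical axis (not along the pixel's ray), 0 where there is no reading), "K" (3x3 intrinsics, pixels), "world_from_camera" (4x4, takes a point from camera to world coordinates). Camera axes: x right, y down, z forward; pixel columns grow to the right and rows downward; lengths in m; the calibration is good to about 2 mm. The wrist camera is an equidistant fisheye: a pixel r from the principal point sees the ray r / f radians off the axis. A picture is of the moment at which its call begins.
- manip.sign_off(): hands the job in, once; it reports no verdict.
The state is a dict: "clock": time; "q": joint angles; "joint_velocities": joint speeds; "joint_efforts": joint torques, N m; "ee_pos": TCP position; "orientation": TCP orientation; "ft_force": force on the tool from outside, world axes, zero at the start; "wrist_torque": the same for the moment, N m; "opening": opening from 0.0 (shut) to 1.0 (fully open).
Only numpy, scipy, OpenCV 4.12 (cv2) and the standard library are available. Lean on these libraries where they do the work, as an engineer would, in place of code of your own. Each camera call takes 0.05 s, during which the arm holds its last target.

### The job

Take the steel elbow fitting from its stand, start it in the thread of the round port held in the clamp, and screw it in clockwise with a light hand until it draws down and tightens on its seal, stopping when its barb points exactly over the mark post of the clamp. Feel for the start of the thread rather than forcing it, then let go, and leave the straight fitting and the other things where they are.

Things in the scene. Friction and masses are not known exactly. Their poses are not given: they have to be found in the camera images.
- elbow: Loose steel elbow fitting, 72 mm tall, about 120 g, standing upright. Origin: centre of its lower end; z up, x along its side barb. From below: nose tapering from 18 mm diameter at z 0 to a 25 mm diameter core at z 8; collar 32 mm diameter at z 30 to 34; square grip block 24 x 24 mm at z 34 to 72; round hose barb, 13 mm diameter, out of the block's +x face at z 54.
- elbow_grip (a point): Point on the elbow's axis at elbow z 58, in the grip block; grip here from above across the block's two faces that look to the elbow's +y and -y (24 mm apart).
- elbow_lugs (a point): Point on the elbow's axis at elbow z 12, level with its two thread lugs, round pins that stand out at elbow +x and -x: 6 mm diameter (about 23 degrees wide), z 9 to 15, reaching 18 mm from the axis.
- barb_tip (a point): Free end of the elbow's barb, 49 mm from the elbow's axis along its +x, at elbow z 54.
- clamp: Fixed clamp: dark 110 x 90 x 12 mm base plate with a grey block that holds the round aluminium port (52 mm diameter, upright, open upward). Origin: centre of the plate's underside, on the port's axis; z up, x towards the mark post. Clamp (with port) and elbow must never press on one another with more than 40 N in all (screwing tight takes up to 30 N of it). The port does not turn.
- mark (a point): The mark: a narrow blade, top at clamp z 48, on a grey post 48 mm from the port's axis along the clamp's +x. On the finished elbow the barb (elbow +x) points the same way as clamp +x, passing over this blade.
- port_rim (a point): Centre of the port's open upper rim (clamp z 57). Opening 28 mm diameter. Just inside is a coarse two-start thread: two lands, flat and flush with the rim on top, whose undersides fall clockwise (seen from above) from 4 mm below the rim by 2.86 mm per rad, and between them two opposite entry gaps, 34 degrees wide, where the elbow's lugs pass down. A stop ends each thread 158 degrees on.
- thread (a point): Point on the port's axis at the thread (clamp z 53; its orientation is only the clamp's). The gaps' angle changes every time and is not measured: one gap's centre lies 38 to 114 degrees counter-clockwise of clamp +x, the other is opposite. Start with the barb over the first of these, then turn clockwise to the mark. Lugs lying on the lands keep the elbow's origin at about clamp z 48.
- seal_top (a point): Top of the spring-backed seal in the port, uncompressed (clamp z 37.5). With the lugs in the gaps the elbow drops until its nose meets it. Preload 3 N, then 2.5 N per mm, 7 mm travel. With the elbow's origin at clamp z 38 or lower the lugs pass under the lands; turning clockwise then draws it down 2.86 mm per rad against the seal, to clamp z 32.5 to 37.5 at the mark.
- stand: Fixed white stand, 170 x 64 x 4 mm plate with two round wells (rim 38 mm outside, 28 mm inside diameter, top at z 12) at x -55 and +55 mm. Origin: centre of its underside, x along the row. Elbow and straight fitting stand in the wells on its plate (z 4), either one in either well; the elbow's barb points roughly along the stand's +x.
- straight_fitting: Loose straight steel fitting, 91 mm tall, with the same lower end as the elbow but a barb pointing straight up; to be left alone. Origin: centre of its lower end.
- tape_roll: Roll of tape, 53 mm diameter, 13 mm tall, lying behind the clamp; a bystander. Origin: centre of its underside.
- screw_cap: White screw cap, 50 mm diameter, 18 mm tall, lying behind; a bystander. Origin: centre of its underside.
- pen: Slim pen, 136 mm long, 10 mm thick, lying in front of the sink near the worktop's edge; a bystander. Origin: centre of its underside.
Not all that is in view belongs to the job. Leave any blue or pink look-alike of the elbow alone.

How it is judged:
On the way:
1. the elbow's lugs have gone down through the gaps of the thread (horizontal distance between elbow and clamp below 0.004 m and z of elbow in the frame of clamp below 0.0395 m), for 0.1 s.
At the end, for the whole second after the job is handed in: the elbow sits upright (within 6 degrees) on the port's axis within 4 mm, held down by the thread with its origin below clamp z 38.5 mm, its barb tip within 7 mm (8 degrees) to either side of the clamp's +x line over the mark, at rest and released (horizontal distance between elbow and clamp below 0.004 m and z of elbow in the frame of clamp below 0.0385 m and angle between elbow's own z axis and vertical below 0.1 rad and x of barb_tip in the frame of clamp above 0.03 m and y of barb_tip in the frame of clamp between -0.007 and 0.007 m and linear speed of elbow below 0.01 m/s); the robot touches nothing.
It fails at once if the elbow and the clamp with its port press on one another with more than 40 N (contact force between elbow and clamp above 40 N).
It fails at once if the straight fitting is moved more than 15 mm (distance of straight_fitting from where it was at the start of the episode above 0.015 m).
It fails at once if the tape roll, the screw cap or the pen is moved more than 20 mm (distance of any of tape_roll, screw_cap, pen from where it was at the start of the episode above 0.02 m).
It also fails if it takes over 64 s, if anything falls off the work surface, if the arm or the gripper's body presses on something with over 40 N, if the wrist force passes 120 N, or if a joint passes its speed limit or range.

## Working session

There is one attempt and no reset: what is moved stays moved. The work goes in short steps, Python scripts to look and compute and a shell command to move; the robot and the scene stay as the last step left them, time stands still between calls to the robot, and variables do not carry over. Pictures are saved under pics/ and viewed, and the job is handed in when it is done.

```bash
ls; mkdir -p pics; python3 - <<'E'
from station import manip, vision
import cv2, numpy as np
s=manip.read_state(); print(s); print(manip.nose_length)
for n in ["side","top","wrist"]:
    f=vision.grab_frame(n)
    cv2.imwrite(f"pics/{n}0.png",f["image"][:,:,::-1]); np.savez(f"pics/{n}0.npz",**f)
    print(n,f["K"].tolist(),np.round(f["world_from_camera"],4).tolist())
E
```

```text
pics
{'clock': 0.0, 'q': array([ 1.54609583e+00,  3.59382961e-01,  1.10289174e-02, -4.04336132e-04,
       -1.22409727e+00, -2.88106967e-01]), 'joint_velocities': array([-1.19861919e-03, -6.14673992e-04,  1.60602858e-03, -1.49805549e-03,
        2.55263074e-05,  2.85424175e-03]), 'joint_efforts': array([-3.99249475e-04, -5.82712662e+01,  2.93063700e+01,  6.99740991e+00,
        6.98400821e-03, -1.65924876e-04]), 'ee_pos': array([0.20757416, 0.64177017, 0.23660242]), 'orientation': array([-1.56910154e+00,  1.05865860e-04,  2.82864757e+00]), 'ft_force': array([-0.55437719, -0.60678836,  0.42966243]), 'wrist_torque': array([-0.01424177,  0.00959122, -0.01041683]), 'opening': 1.0009779271096215}
0.011
side [[422.2857153202491, 0.0, 319.48863658697906], [0.0, 422.2857153202491, 197.33966896788175], [0.0, 0.0, 1.0]] [[0.8555, -0.3468, 0.3846, 0.1687], [-0.5174, -0.5423, 0.662, -0.3845], [-0.021, -0.7653, -0.6433, 0.648], [0.0, 0.0, 0.0, 1.0]]
top [[417.2788531359178, 0.0, 311.18093943788114], [0.0, 417.2788531359178, 202.306425705855], [0.0, 0.0, 1.0]] [[-0.0125, -0.9855, 0.1695, 0.3353], [-0.9994, 0.0069, -0.0337, 0.2325], [0.0321, -0.1698, -0.985, 1.0664], [0.0, 0.0, 0.0, 1.0]]
wrist [[309.70691628693146, 0.0, 323.8001070259268], [0.0, 309.70691628693146, 197.35241039461295], [0.0, 0.0, 1.0]] [[-0.3076, -0.9079, -0.2849, 0.2849], [-0.9515, 0.2942, 0.0899, 0.6161], [0.0022, 0.2987, -0.9543, 0.3844], [0.0, 0.0, 0.0, 1.0]]
```

View pics/side0.png

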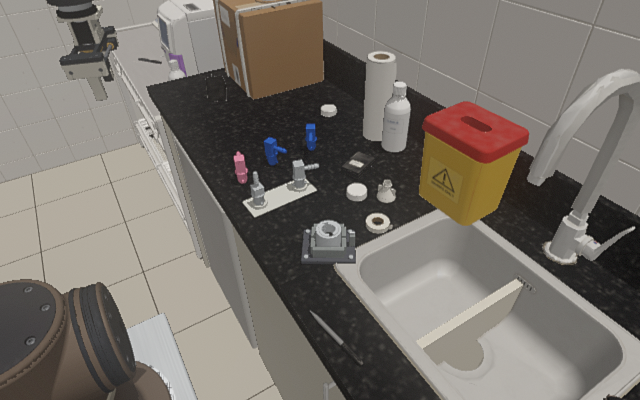

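View pics/top0.png

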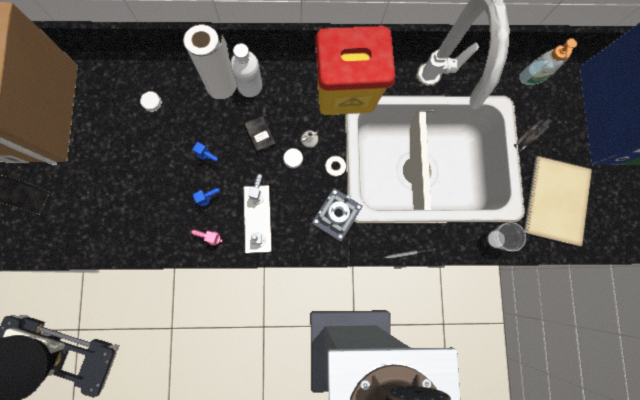

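View pics/wrist0.png

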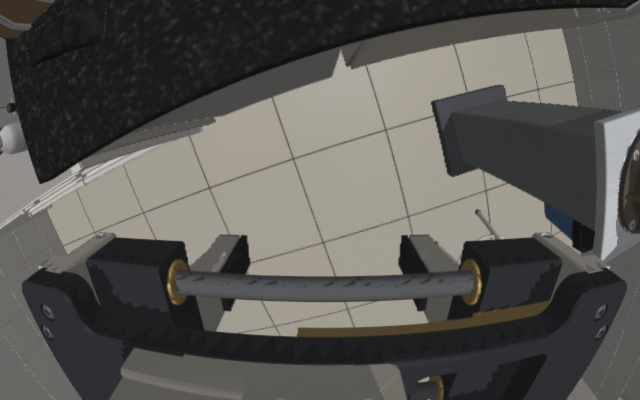

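Side view: the stand is at (280,197), with a grey upright piece with no side barb at (257,190) and a grey piece with a side barb at (300,174). There are blue look-alikes at (272,150) and (311,135), a pink one at (240,167), and a grey conical thing at (387,190). In the top view the stand is at (257,218) and the clamp at (338,213). Next I'll enlarge both areas.

```bash
python3 - <<'E'
import cv2, numpy as np
t=cv2.imread("pics/top0.png"); s=cv2.imread("pics/side0.png")
a=cv2.resize(t[165:260,230:370],None,fx=5,fy=5,interpolation=cv2.INTER_CUBIC)
cv2.imwrite("pics/topcrop.png",a)
b=cv2.resize(s[145:275,225:405],None,fx=4,fy=4,interpolation=cv2.INTER_CUBIC)
cv2.imwrite("pics/sidecrop.png",b)
E
```

```text
(no output)
```

View pics/topcrop.png

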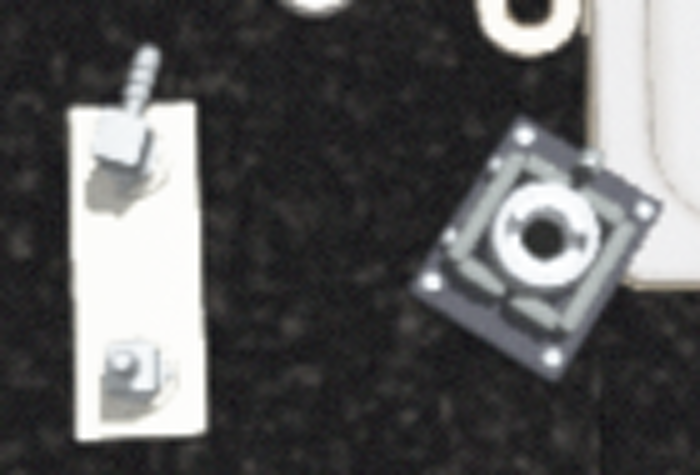

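View pics/sidecrop.png

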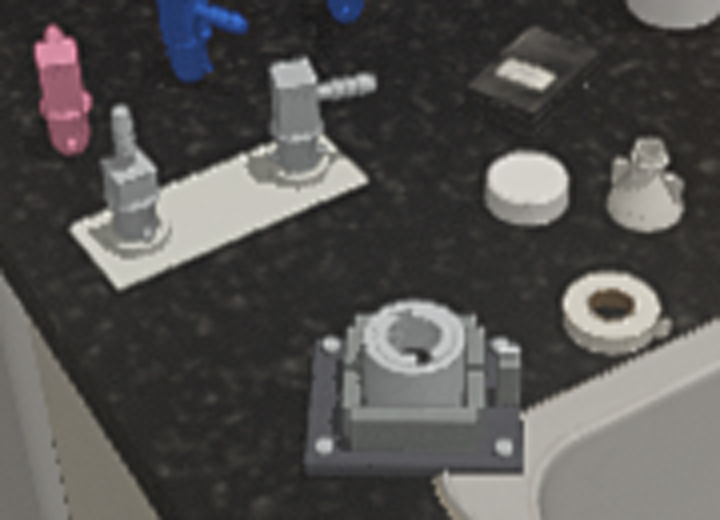

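The elbow is the grey steel piece with the side barb: top (254,193), side (300,174). It stands in the far well of the white stand. The grey piece at top (256,239) has its barb pointing straight up, so it is the straight fitting, and the blue and pink ones are decoys. Next I'll triangulate rough positions.

```bash
cat > h.py <<'E'
import numpy as np, cv2
from scipy.spatial.transform import Rotation as R
def load(n): return dict(np.load(f"pics/{n}.npz"))
def ray(f,uv,fish=False):
    K=f["K"];x=(uv[0]-K[0,2])/K[0,0];y=(uv[1]-K[1,2])/K[1,1]
    if fish:
        r=np.hypot(x,y); d=np.array([x*np.sin(r)/r if r>1e-9 else 0,y*np.sin(r)/r if r>1e-9 else 0,np.cos(r)])
    else: d=np.array([x,y,1.])
    T=f["world_from_camera"]; d=T[:3,:3]@d
    return T[:3,3],d/np.linalg.norm(d)
def plane(f,uv,z,fish=False):
    o,d=ray(f,uv,fish); return o+d*(z-o[2])/d[2]
def tri(*rs):
    A=np.zeros((3,3));b=np.zeros(3)
    for o,d in rs:
        P=np.eye(3)-np.outer(d,d);A+=P;b+=P@o
    x=np.linalg.solve(A,b); return x,[float(np.linalg.norm((np.eye(3)-np.outer(d,d))@(x-o))) for o,d in rs]
def proj(f,p,fish=False):
    T=f["world_from_camera"];c=T[:3,:3].T@(np.asarray(p)-T[:3,3])
    if fish:
        r=np.hypot(c[0],c[1]);th=np.arctan2(r,c[2]);xy=c[:2]/max(r,1e-9)*th
    else: xy=c[:2]/c[2]
    K=f["K"];return np.array([xy[0]*K[0,0]+K[0,2],xy[1]*K[1,1]+K[1,2]])
def state():
    from station import manip
    s=manip.read_state();print("t",round(s["clock"],2),"p",np.round(s["ee_pos"],4),"rpy",np.round(s["orientation"],4),"F",np.round(s["ft_force"],1),"q",np.round(s["q"],2),"op",round(s["opening"],3));return s
def snap(cam,name):
    from station import vision
    f=vision.grab_frame(cam);cv2.imwrite(f"pics/{name}.png",f["image"][:,:,::-1]);np.savez(f"pics/{name}.npz",**f);return f
E
python3 - <<'E'
from h import *
t=load("top0");s=load("side0")
tc=lambda u,v:(230+(u-2)/5,165+(v-2)/5); sc=lambda u,v:(225+(u-1.5)/4,145+(v-1.5)/4)
for n,a,b in [("elbow block top",tc(122,137),sc(292,68)),("barb tip",tc(150,50),sc(374,82)),("port rim",tc(546,235),sc(413,338)),("post",tc(592,160),sc(510,345)),("str tip",tc(122,360),sc(120,108)),
]:
    x,e=tri(ray(t,a),ray(s,b)); print(n,np.round(x,4),np.round(e,4))
E
```

```text
elbow block top [0.5308 0.3355 0.082 ] [0.0001 0.0001]
barb tip [0.579  0.3244 0.0599] [0.0002 0.0002]
port rim [0.4853 0.1305 0.0567] [0.0001 0.0001]
post [0.5251 0.1055 0.051 ] [0.0015 0.0015]
str tip [0.4225 0.3326 0.0985] [0.0002 0.0002]
```

```bash
python3 -m creep '[[0,-0.04,0,-0.05,0,0.025,1],[0,-0.08,0,-0.11,0,0.055,1],[0,-0.08,0,-0.165,0,0.083,1],[0,-0.08,0,-0.22,0,0.111,1],[0,-0.08,0,-0.275,0,0.139,1]]'
```

```text
clock: 0.78
ee_pos: [0.4261, 0.4253, 0.2375]
orientation: [-1.571, -0.0, 2.909]
ft_force: [-0.1, 1.2, -0.1]
opening: 1.005
```

```bash
python3 -m creep '[[0,0,0,-0.05,0,0.031,1],[0,0,0,-0.1,0,0.062,1],[0,0,0,-0.108,0,0.067,1],[0,0,0,-0.108,0,0.067,1]]'; python3 - <<'E'
from h import *
state(); f=snap("wrist","w1")
E
```

```text
clock: 1.27
ee_pos: [0.5149, 0.3362, 0.2372]
orientation: [-1.57, -0.0, 2.907]
ft_force: [-0.4, 1.7, 0.1]
opening: 0.996
t 1.27 p [0.5149 0.3362 0.2372] rpy [-1.5703e+00 -5.0000e-04  2.9070e+00] F [-0.4  1.7  0.1] q [ 0.9   0.26 -0.13 -0.   -1.18  0.44] op 0.996
```

View pics/w1.png

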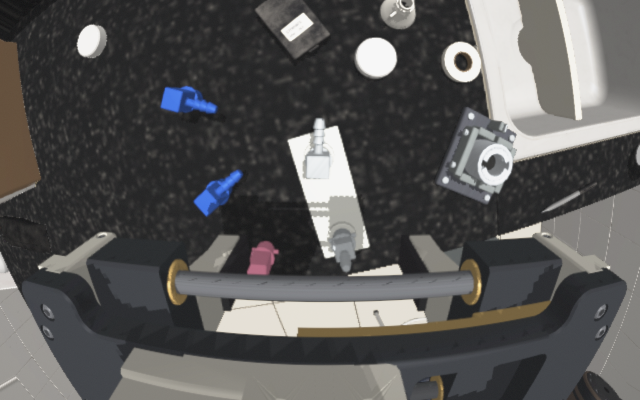

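The elbow is at (317,165) with its barb pointing up to (318,122). The clamp with the port is at (495,163), and blue decoys are at (185,100) and (218,192). Next I'll enlarge both.

```bash
python3 - <<'E'
import cv2
t=cv2.imread("pics/w1.png")
a=cv2.resize(t[110:200,275:365],None,fx=6,fy=6,interpolation=cv2.INTER_CUBIC)
b=cv2.resize(t[100:210,430:530],None,fx=5,fy=5,interpolation=cv2.INTER_CUBIC)[:540,:]
cv2.imwrite("pics/w1c.png",a); cv2.imwrite("pics/w1d.png",b)
E
```

```text
(no output)
```

View pics/w1c.png

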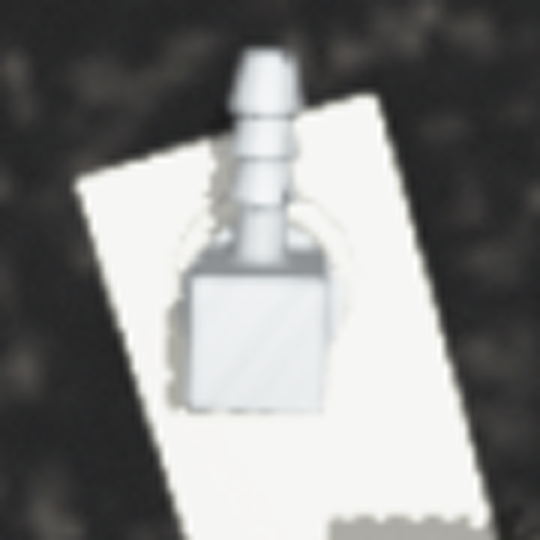

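View pics/w1d.png

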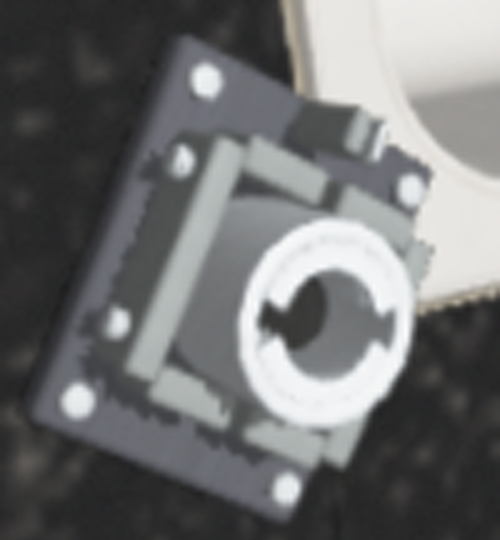

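```bash
python3 - <<'E'
from h import *
t=load("top0");s=load("side0");w=load("w1")
tc=lambda u,v:(230+(u-2)/5,165+(v-2)/5); sc=lambda u,v:(225+(u-1.5)/4,145+(v-1.5)/4)
wc=lambda u,v:(275+(u-2.5)/6,110+(v-2.5)/6); wd=lambda u,v:(430+(u-2)/5,100+(v-2)/5)
def T(n,*r):
    x,e=tri(*r);print(n,np.round(x,4),np.round(e,4));return x
c=T("block top",ray(w,wc(258,343),1),ray(t,tc(122,137)),ray(s,sc(292,68)))
T("block top w+side",ray(w,wc(258,343),1),ray(s,sc(292,68)))
T("block top w+top",ray(w,wc(258,343),1),ray(t,tc(122,137)))
ps=[plane(w,wc(*p),.076,1) for p in [(192,277),(327,277),(322,410),(190,410)]]
print(np.round(ps,4), "ctr",np.mean(ps,0))
for i in range(4): d=ps[(i+1)%4]-ps[i]; print("edge",np.linalg.norm(d),np.degrees(np.arctan2(d[1],d[0])))
b=plane(w,wc(268,80),.058+.006,1); b0=plane(w,wc(263,262),.058+.006,1); print("barb",b,b0,np.degrees(np.arctan2(*(b-b0)[[1,0]])), np.degrees(np.arctan2(*(b-np.mean(ps,0))[[1,0]])))
# range check
print("range",[float(w["range_z"][int(wc(258,343)[1]),int(wc(258,343)[0])])], (w["world_from_camera"][:3,:3].T@(c-w["world_from_camera"][:3,3]))[2])
# port
rc=T("rim",ray(w,wd(327,322),1),ray(t,tc(546,235)),ray(s,sc(413,338)))
pr=plane(w,wd(327,322),.057,1);print("rim plane",pr)
g1=plane(w,wd(270,318),.057,1);g2=plane(w,wd(389,325),.057,1);print("gaps",g1,g2,np.linalg.norm(g1-g2),np.degrees(np.arctan2(*(g1-g2)[[1,0]])))
scr=[plane(w,wd(*p),.012,1) for p in [(206,81),(412,190),(286,490),(78,401)]]
print("screws",np.round(scr,4),"ctr",np.mean(scr,0)); 
for i in range(4): d=scr[(i+1)%4]-scr[i]; print(np.linalg.norm(d),np.degrees(np.arctan2(d[1],d[0])))
pm=plane(w,wd(378,138),.048,1);print("mark",pm,np.degrees(np.arctan2(*(pm-pr)[[1,0]])),np.linalg.norm((pm-pr)[:2]))
E
```

```text
block top [0.5322 0.3366 0.08  ] [0.0015 0.0014 0.0009]
block top w+side [0.5329 0.3374 0.0799] [0.0009 0.0009]
block top w+top [0.5324 0.3368 0.0732] [0.0004 0.0004]
[[0.5466 0.3452 0.076 ]
 [0.5412 0.3231 0.076 ]
 [0.519  0.3292 0.076 ]
 [0.5242 0.3512 0.076 ]] ctr [0.53275754 0.33717154 0.076     ]
edge 0.02271315716963933 -103.53852603747477
edge 0.02309182991588017 164.6807227597846
edge 0.022596703204679616 76.50449055538773
edge 0.023105463782027963 -15.029315626767186
barb [0.57514209 0.32529044 0.064     ] [0.54438094 0.33361453 0.064     ] -15.141830578165383 -15.65908019315307
range [0.3133433163166046] 0.310254225024469
rim [0.4859 0.1304 0.0563] [0.0009 0.0004 0.0006]
rim plane [0.48692495 0.13044014 0.057     ]
gaps [0.49112554 0.14649671 0.057     ] [0.48252974 0.11208125 0.057     ] 0.035472679325225555 75.97639851467113
screws [[0.5431 0.1339 0.012 ]
 [0.5037 0.0723 0.012 ]
 [0.427  0.1222 0.012 ]
 [0.4666 0.183  0.012 ]] ctr [0.48507628 0.12782888 0.012     ]
0.07312800292809067 -122.60321493749586
0.09150719914640541 146.9488857447463
0.07266446284763202 56.90853716075399
0.09088553950029732 -32.76028677327206
mark [0.52689345 0.10467923 0.048     ] -32.803004911294586 0.04755107956806929
```

The measurements agree with each other and with the text:

| Item | Measured | Expected |
|---|---|---|
| Elbow axis | (0.533, 0.337) | |
| Elbow top height | 73–80 mm by pair | 76 mm |
| Barb direction | about -14.6° | |
| Port axis | (0.486, 0.130) | |
| Rim height | 56 mm | 57 mm |
| Clamp +x direction | -32.8° | |
| Mark radius | 47.6 mm | 48 mm |
| Gap direction | 76°, i.e. 109° counter-clockwise of clamp +x | 38–114° |

Now I'll lower onto the elbow.

```bash
python3 -m creep '[[0,0.02,0,-0.010,0.03,-0.003,1],[0,0.02,0,-0.017,0.08,-0.005,1],[0,0.02,0,-0.017,0.12,-0.005,1],[0,0.02,0,-0.017,0.13,-0.005,1],[0,0.02,0,-0.017,0.13,-0.005,1]]'; python3 - <<'E'
from h import *
state(); f=snap("wrist","w2")
E
```

```text
clock: 1.95
ee_pos: [0.532, 0.3387, 0.108]
orientation: [-1.57, 0.0, 2.89]
ft_force: [-0.4, -0.6, 0.9]
opening: 0.999
t 1.95 p [0.532  0.3387 0.108 ] rpy [-1.5705e+00  2.0000e-04  2.8905e+00] F [-0.4 -0.6  0.9] q [ 0.88  0.39 -0.25  0.   -0.92  0.44] op 0.999
```

View pics/w2.png

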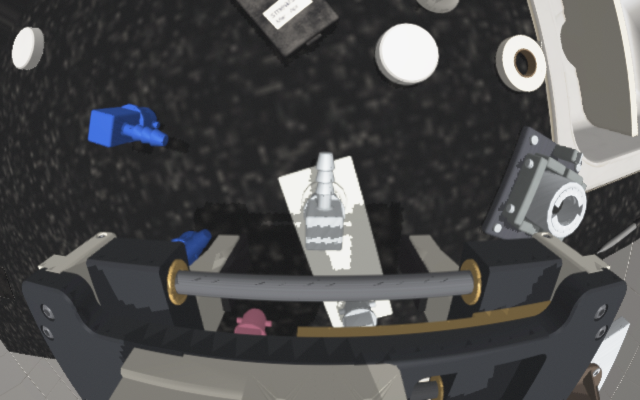

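The block at (324,222) is centred between the fingers, with the barb up at (324,165). I'll go down 54 mm and check before closing.

```bash
python3 -m creep '[[0,0,0,0,0.025,0,1],[0,0,0,0,0.045,0,1],[0,0,0,0,0.053,0,1],[0,0,0,0,0.053,0,1]]'; python3 - <<'E'
from h import *
state(); f=snap("wrist","w3")
E
```

```text
clock: 2.5
ee_pos: [0.5327, 0.3383, 0.0556]
orientation: [-1.572, 0.001, 2.889]
ft_force: [0.2, 0.0, -0.4]
opening: 0.998
t 2.5 p [0.5327 0.3383 0.0556] rpy [-1.5718e+00  7.0000e-04  2.8891e+00] F [ 0.2  0.  -0.4] q [ 0.87  0.45 -0.3   0.   -0.82  0.44] op 0.998
```

View pics/w3.png

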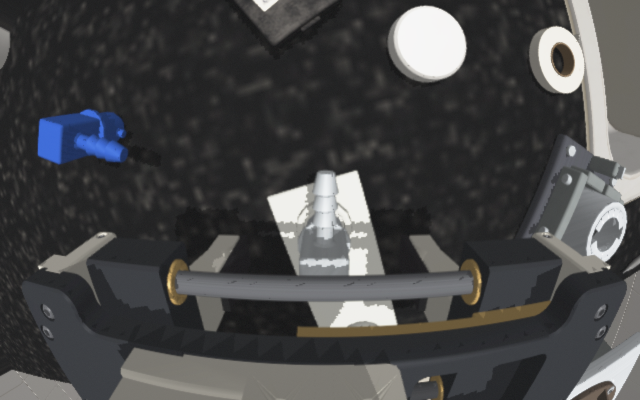

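The block sits centred between the pads at (325,250). Closing now.

```bash
python3 -m creep '[[0,0,0,0,0,0,-1],[0,0,0,0,0,0,-1],[0,0,0,0,0,0,-1],[0,0,0,0,0,0,-1],[0,0,0,0,0,0,-1]]';python3 -m creep '[[0,0,0,0,0,0,-1],[0,0,0,0,0,0,-1],[0,0,0,0,0,0,-1]]'; python3 -m creep '[[0,0,0,0,-0.02,0,-1],[0,0,0,0,-0.06,0,-1],[0,0,0,0,-0.11,0,-1],[0,0,0,0,-0.12,0,-1],[0,0,0,0,-0.12,0,-1]]'; python3 - <<'E'
from h import *
state(); f=snap("wrist","w4"); snap("side","s4")
t=cv2.imread("pics/s4.png"); cv2.imwrite("pics/s4c.png",cv2.resize(t[60:240,220:400],None,fx=3,fy=3,interpolation=cv2.INTER_CUBIC))
E
```

```text
clock: 3.18
ee_pos: [0.5323, 0.3377, 0.0545]
orientation: [-1.571, -0.0, 2.889]
ft_force: [-0.4, -0.4, 0.9]
opening: 0.496
clock: 3.55
ee_pos: [0.5324, 0.3378, 0.0545]
orientation: [-1.571, -0.0, 2.889]
ft_force: [0.2, 0.8, -0.5]
opening: 0.272
clock: 4.18
ee_pos: [0.5322, 0.3378, 0.1749]
orientation: [-1.572, 0.0, 2.889]
ft_force: [0.4, 0.2, -1.9]
opening: 0.272
t 4.17 p [0.5322 0.3378 0.1749] rpy [-1.5719e+00  1.0000e-04  2.8886e+00] F [ 0.4  0.2 -1.9] q [ 0.87  0.33 -0.18 -0.   -1.06  0.44] op 0.272
```

View pics/w4.png

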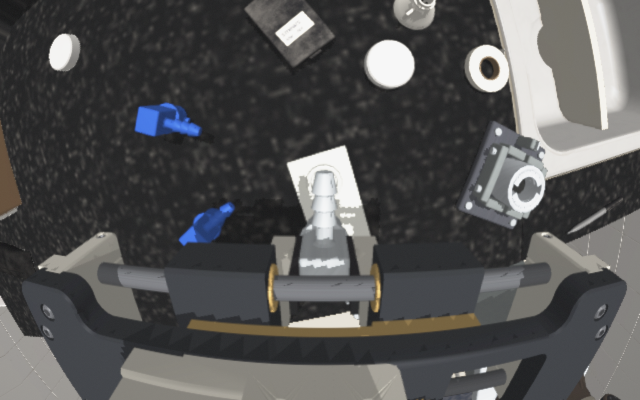

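View pics/s4c.png

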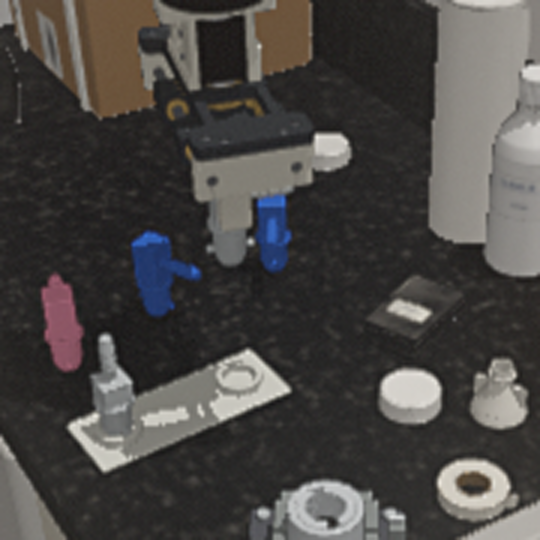

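The elbow is held upright, with the opening at 23.9 mm. The stand's far well is empty and the straight fitting is still in place. Now I'll carry it near the port and turn the barb towards the gap, placing the wrist camera over the port.

```bash
python3 -m creep '[[0,-0.18,0,-0.002,0,0.05,-1],[0,-0.36,0,-0.003,0,0.105,-1],[0,-0.54,0,-0.005,0,0.16,-1],[0,-0.72,0,-0.006,0,0.215,-1],[0,-0.9,0,-0.008,0,0.265,-1]]'; python3 -c "
from h import *
s=state(); y=s['orientation'][2]; c,n=np.cos(y),np.sin(y); d=np.array([.468,.057])-s['ee_pos'][:2]
print('tx',d@[c,n],'tz',d@[-n,c],'dyaw',(np.radians(256)-y)%(2*np.pi))"
```

```text
clock: 4.9
ee_pos: [0.4722, 0.077, 0.173]
orientation: [-1.571, -0.003, -2.488]
ft_force: [1.4, 0.4, -0.5]
opening: 0.27
t 4.9 p [0.4722 0.077  0.173 ] rpy [-1.5713 -0.0029 -2.4885] F [ 1.4  0.4 -0.5] q [ 0.57  0.09 -0.5  -0.   -0.98  1.65] op 0.27
tx 0.015509336427732506 tz 0.013361774361128306 dyaw 0.6733498329058429
```

```bash
python3 -m creep '[[0,-0.18,0,0.006,0,0.006,-1],[0,-0.36,0,0.012,0,0.011,-1],[0,-0.54,0,0.015,0,0.013,-1],[0,-0.673,0,0.015,0,0.013,-1],[0,-0.673,0,0.015,0,0.013,-1]]'; python3 - <<'E'
from h import *
state(); f=snap("wrist","w5")
t=cv2.imread("pics/w5.png"); print(proj(f,(.4865,.13,.057),1))
E
```

```text
clock: 5.52
ee_pos: [0.4689, 0.0593, 0.1733]
orientation: [-1.573, -0.002, -1.823]
ft_force: [0.1, -0.1, -0.9]
opening: 0.274
t 5.53 p [0.4689 0.0593 0.1733] rpy [-1.5728e+00 -1.7000e-03 -1.8226e+00] F [ 0.1 -0.1 -0.9] q [ 0.54  0.08 -0.51 -0.   -0.98  2.35] op 0.274
[323.09290302 111.68313915]
```

View pics/w5.png

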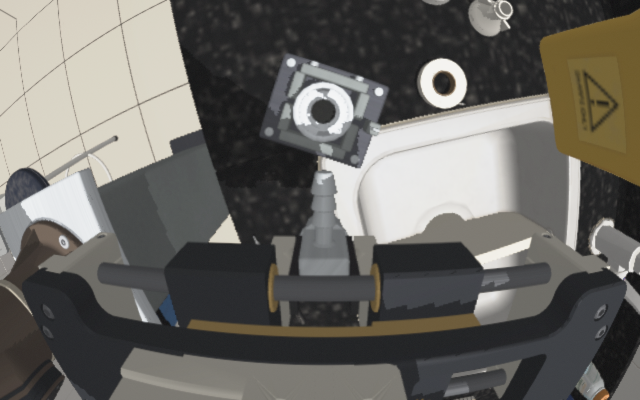

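```bash
python3 - <<'E'
import cv2
t=cv2.imread("pics/w5.png")
cv2.imwrite("pics/w5c.png",cv2.resize(t[50:170,260:390],None,fx=5,fy=5,interpolation=cv2.INTER_CUBIC)[:600])
E
```

```text
(no output)
```

View pics/w5c.png

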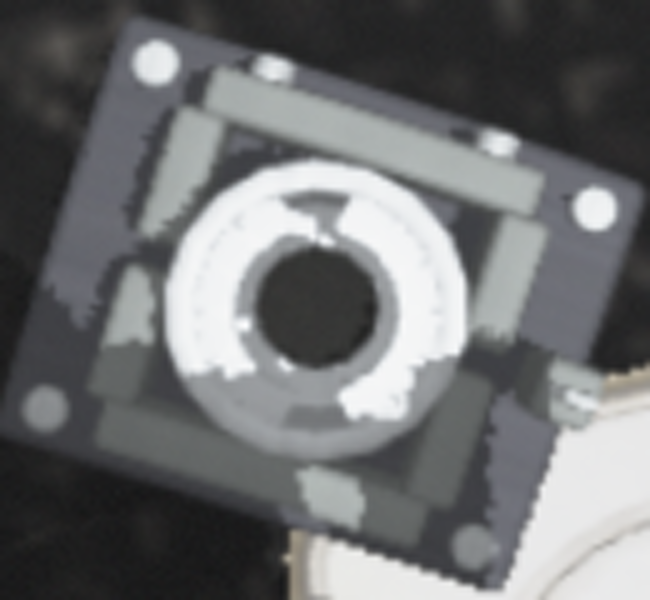

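The camera is almost over the port: rim centre at crop (316,307), gaps at (317,205) and (315,416), and the mark post at (577,398).

```bash
python3 - <<'E'
from h import *
w=load("w5");wc=lambda u,v:(260+(u-2)/5,50+(v-2)/5)
e=[plane(w,wc(*p),.057,1) for p in [(165,307),(467,307),(316,157),(316,458)]]
print(np.round(e,4)); print("ctr lr",(e[0]+e[1])/2,np.linalg.norm(e[0]-e[1]),"ud",(e[2]+e[3])/2,np.linalg.norm(e[2]-e[3]))
c=plane(w,wc(316,307),.057,1);print("c",c)
a=lambda d:np.degrees(np.arctan2(d[1],d[0]))
g=plane(w,wc(313,206),.057,1);h=plane(w,wc(316,414),.057,1);print("gap",a(g-h),np.linalg.norm(g-h),a(g-c),a(c-h))
g=plane(w,wc(315,196),.057,1);print("gap arc ends",a(plane(w,wc(285,200),.057,1)-c),a(plane(w,wc(346,200),.057,1)-c),a(plane(w,wc(286,416),.057,1)-c)+180,a(plane(w,wc(345,416),.057,1)-c)+180)
m=plane(w,wc(580,400),.048,1);print("mark",m,a(m-c),np.linalg.norm((m-c)[:2]))
s=[plane(w,wc(*p),.012,1) for p in [(156,62),(595,208),(474,547),(45,408)]]
print("screws ctr",np.mean(s,0),[a(s[(i+1)%4]-s[i]) for i in range(4)],[np.linalg.norm(s[(i+1)%4]-s[i]) for i in range(4)])
# two-view height of rim
w1=load("w1");wd=lambda u,v:(430+(u-2)/5,100+(v-2)/5)
print(tri(ray(w,wc(316,307),1),ray(w1,wd(327,322),1)))
# elbow barb tip check: tool-frame
from station import manip
p=manip.read_state(); y=p["orientation"][2]; xb=-np.array([np.cos(y),np.sin(y),0]); z=p["ee_pos"][2]-.05+.054
tip=p["ee_pos"]+.049*xb; tip[2]=z+.006; print("pred tip px",proj(w,tip,1))
E
```

```text
[[0.4618 0.1372 0.057 ]
 [0.5111 0.1245 0.057 ]
 [0.4928 0.1554 0.057 ]
 [0.4799 0.1055 0.057 ]]
ctr lr [0.48645364 0.13085137 0.057     ] 0.05095574155354245 ud [0.48636509 0.130475   0.057     ] 0.05147867996870812
c [0.48640658 0.13062542 0.057     ]
gap 76.36923833709218 0.03552169240185858 77.23326390038824 75.55649997449486
gap arc ends 91.41227951827068 60.20235046809037 60.25954951356485 90.36437501051208
mark [0.52758941 0.1033862  0.048     ] -33.48152415672472 0.04937611618426874
screws ctr [0.4864059 0.1299895 0.012    ] [np.float64(-32.82633650304368), np.float64(-122.87320177302013), np.float64(147.14033016888914), np.float64(57.047701885518975)] [np.float64(0.09105386373189057), np.float64(0.07294916285163781), np.float64(0.09115446848790408), np.float64(0.07289628309929924)]
(array([0.48663852, 0.13048495, 0.05683787]), [0.0002705796433876033, 0.0002705796433874855])
pred tip px [323.91641619 172.32651182]
```

The port axis is (0.4864, 0.1305) with the rim at 56.8 mm from two views. The gap is at 76° and clamp +x at -32.9°, so the turn is about 109° clockwise. The barb tip appears at (323,173), matching the predicted (324,172). Now I'll move over the port.

```bash
python3 -m creep '[[0,-0.007,0,-0.04,0,0,-1],[0,-0.007,0,-0.073,0.01,-0.001,-1],[0,-0.007,0,-0.073,0.03,-0.001,-1],[0,-0.007,0,-0.073,0.05,-0.001,-1],[0,-0.007,0,-0.073,0.05,-0.001,-1]]'; python3 - <<'E'
from h import *
s=state(); snap("wrist","w6");snap("side","s6");snap("top","t6")
y=s['orientation'][2]; c,n=np.cos(y),np.sin(y); d=np.array([.4864,.1305])-s['ee_pos'][:2]
print('tx',d@[c,n],'tz',d@[-n,c],'barb',np.degrees(y)+180)
t=cv2.imread("pics/s6.png"); cv2.imwrite("pics/s6c.png",cv2.resize(t[170:270,280:380],None,fx=6,fy=6,interpolation=cv2.INTER_CUBIC))
E
```

```text
clock: 6.2
ee_pos: [0.4856, 0.1301, 0.1228]
orientation: [-1.574, -0.003, -1.817]
ft_force: [0.0, 0.2, -1.0]
opening: 0.272
t 6.2 p [0.4856 0.1301 0.1228] rpy [-1.5737 -0.0032 -1.8167] F [ 0.   0.2 -1. ] q [ 0.65  0.19 -0.51 -0.   -0.87  2.24] op 0.272
tx -0.0005635990391389083 tz 0.0006935836854143266 barb 75.91166829704474
```

View pics/s6c.png

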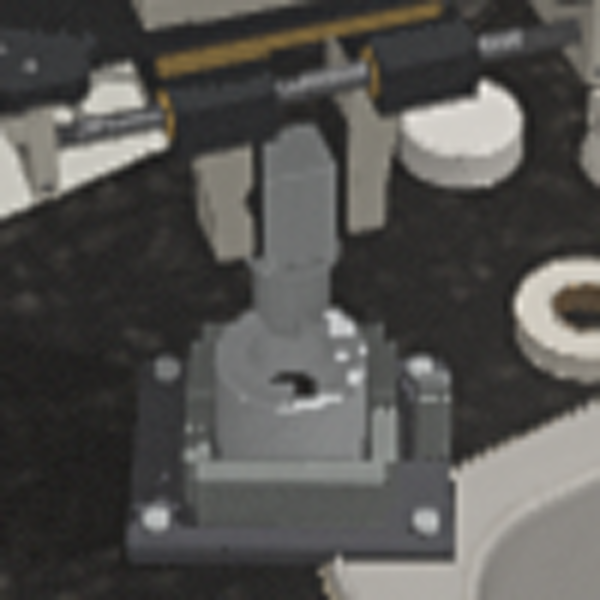

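View pics/w6.png

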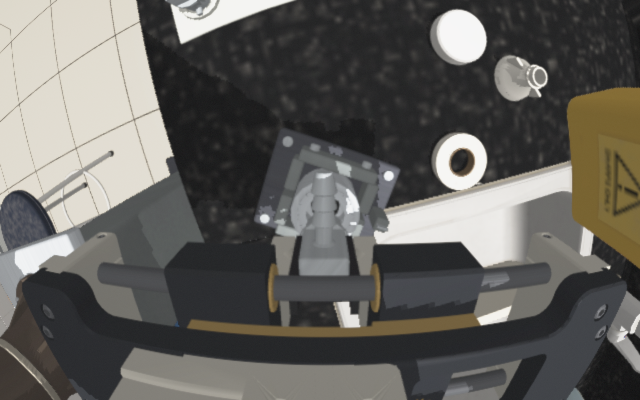

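```bash
python3 -m creep '[[0,0,0,-0.0005,0.006,0.0007,-1],[0,0,0,-0.0005,0.012,0.0007,-1],[0,0,0,-0.0005,0.018,0.0007,-1],[0,0,0,-0.0005,0.020,0.0007,-1],[0,0,0,-0.0005,0.020,0.0007,-1]]'; python3 - <<'E'
from h import *
s=state()
y=s['orientation'][2]; c,n=np.cos(y),np.sin(y); d=np.array([.4864,.1305])-s['ee_pos'][:2]
print('tx',d@[c,n],'tz',d@[-n,c],'barb',np.degrees(y)+180)
E
```

```text
clock: 6.98
ee_pos: [0.4875, 0.131, 0.1043]
orientation: [-1.571, -0.0, -1.814]
ft_force: [-0.6, -0.9, -1.8]
opening: 0.271
t 6.97 p [0.4875 0.131  0.1043] rpy [-1.5711e+00 -4.0000e-04 -1.8144e+00] F [-0.6 -0.9 -1.8] q [ 0.65  0.21 -0.53  0.   -0.82  2.25] op 0.271
tx 0.0007422654137475373 tz -0.000992727682837879 barb 76.04386127339816
```

```bash
python3 -m creep '[[0,0,0,0.0005,0,-0.0007,-1],[0,0,0,0.0005,0,-0.0007,-1]]'; python3 - <<'E'
from h import *
s=state()
y=s['orientation'][2]; c,n=np.cos(y),np.sin(y); d=np.array([.4864,.1305])-s['ee_pos'][:2]
print('tx',d@[c,n],'tz',d@[-n,c],'barb',np.degrees(y)+180)
E
```

```text
clock: 7.22
ee_pos: [0.4869, 0.1308, 0.1047]
orientation: [-1.571, 0.0, -1.814]
ft_force: [-0.2, 0.5, -0.5]
opening: 0.273
t 7.22 p [0.4869 0.1308 0.1047] rpy [-1.5706e+00  3.0000e-04 -1.8144e+00] F [-0.2  0.5 -0.5] q [ 0.65  0.21 -0.54  0.   -0.82  2.25] op 0.273
tx 0.00036855881367685956 tz -0.00037858800184571327 barb 76.0432763294853
```

Within 0.5 mm of the axis. Now I'll feel downwards in 2 mm steps; if the lugs were on the lands, contact would come at TCP z of about 0.0985.

```bash
for i in 1 2 3 4; do python3 -m creep '[[0,0,0,0,0.001,0,-1],[0,0,0,0,0.002,0,-1],[0,0,0,0,0.002,0,-1]]' | grep -v opening; done
```

```text
clock: 7.6
ee_pos: [0.4868, 0.1307, 0.1025]
orientation: [-1.571, -0.0, -1.814]
ft_force: [0.3, -0.5, -1.4]
clock: 7.98
ee_pos: [0.4868, 0.1307, 0.1005]
orientation: [-1.571, -0.0, -1.814]
ft_force: [-0.4, -0.6, -2.6]
clock: 8.35
ee_pos: [0.4867, 0.1307, 0.0985]
orientation: [-1.571, -0.0, -1.814]
ft_force: [0.3, 0.5, -1.4]
clock: 8.72
ee_pos: [0.4868, 0.1307, 0.0965]
orientation: [-1.571, -0.0, -1.814]
ft_force: [-0.4, -0.3, -1.3]
```

No contact at the lands: origin is about 46 mm, 2 mm below the land level. Continuing down.

```bash
for i in 1 2 3 4; do python3 -m creep '[[0,0,0,0,0.001,0,-1],[0,0,0,0,0.002,0,-1],[0,0,0,0,0.002,0,-1]]' | grep -v opening; done
```

```text
clock: 9.1
ee_pos: [0.4868, 0.1307, 0.0945]
orientation: [-1.571, -0.0, -1.814]
ft_force: [0.6, 0.7, -1.8]
clock: 9.48
ee_pos: [0.4868, 0.1307, 0.0925]
orientation: [-1.571, -0.0, -1.814]
ft_force: [-1.1, -0.4, -1.4]
clock: 9.85
ee_pos: [0.4868, 0.1307, 0.0905]
orientation: [-1.571, -0.0, -1.814]
ft_force: [-0.2, -0.6, -0.8]
clock: 10.22
ee_pos: [0.4867, 0.1307, 0.0885]
orientation: [-1.571, -0.0, -1.814]
ft_force: [0.0, -0.6, -1.4]
```

```bash
for i in 1 2 ; do python3 -m creep '[[0,0,0,0,0.0005,0,-1],[0,0,0,0,0.001,0,-1],[0,0,0,0,0.001,0,-1]]' | grep -v opening; done
```

```text
clock: 10.6
ee_pos: [0.4869, 0.1308, 0.0878]
orientation: [-1.571, 0.0, -1.814]
ft_force: [-1.7, 0.3, 2.7]
clock: 10.98
ee_pos: [0.4869, 0.1307, 0.0867]
orientation: [-1.571, 0.0, -1.814]
ft_force: [-2.2, -0.5, 4.5]
```

Seal felt: contact at TCP z of about 0.088 (origin 37.5 mm) and now +6 N at 36.3 mm, so the lugs are below the lands. Now I'll turn clockwise gently, staying just below the thread line.

```bash
python3 -m creep '[[0,0.06,0,0,0,0,-1],[0,0.12,0,0,0,0,-1],[0,0.18,0,0,0,0,-1],[0,0.24,0,0,0,0,-1],[0,0.30,0,0,0.0002,0,-1]]'; python3 - <<'E'
from h import *
s=state();print(np.round(s["wrist_torque"],2),"barb",np.degrees(s["orientation"][2])+180)
E
```

```text
clock: 11.6
ee_pos: [0.4875, 0.131, 0.0867]
orientation: [-1.57, 0.001, -2.116]
ft_force: [-1.1, -0.1, 3.1]
opening: 0.27
t 11.6 p [0.4875 0.131  0.0867] rpy [-1.570e+00  1.100e-03 -2.116e+00] F [-1.1 -0.1  3.1] q [ 0.65  0.24 -0.56  0.   -0.78  1.94] op 0.27
[-0.15  0.05 -0.01] barb 58.76075843802778
```

```bash
python3 -m creep '[[0,0.06,0,0,0.0001,0,-1],[0,0.12,0,0,0.0002,0,-1],[0,0.18,0,0,0.0003,0,-1],[0,0.24,0,0,0.0005,0,-1],[0,0.30,0,0,0.0007,0,-1]]'; python3 - <<'E'
from h import *
s=state();print(np.round(s["wrist_torque"],2),"barb",np.degrees(s["orientation"][2])+180)
E
```

```text
clock: 12.22
ee_pos: [0.4877, 0.1312, 0.0862]
orientation: [-1.57, 0.002, -2.416]
ft_force: [0.4, -0.3, 5.2]
opening: 0.271
t 12.22 p [0.4877 0.1312 0.0862] rpy [-1.5702e+00  1.7000e-03 -2.4159e+00] F [ 0.4 -0.3  5.2] q [ 0.65  0.24 -0.56  0.   -0.78  1.64] op 0.271
[-0.1   0.07 -0.02] barb 41.58098877679146
```

```bash
python3 -m creep '[[0,0.06,0,0,0.0002,0,-1],[0,0.12,0,0,0.0004,0,-1],[0,0.18,0,0,0.0006,0,-1],[0,0.24,0,0,0.0008,0,-1],[0,0.30,0,0,0.0010,0,-1]]'; python3 - <<'E'
from h import *
s=state();print(np.round(s["wrist_torque"],2),"barb",np.degrees(s["orientation"][2])+180)
E
python3 -m creep '[[0,0.06,0,0,0.0002,0,-1],[0,0.12,0,0,0.0004,0,-1],[0,0.18,0,0,0.0006,0,-1],[0,0.24,0,0,0.0008,0,-1],[0,0.30,0,0,0.0010,0,-1]]'; python3 - <<'E'
from h import *
s=state();print(np.round(s["wrist_torque"],2),"barb",np.degrees(s["orientation"][2])+180)
E
```

```text
clock: 12.85
ee_pos: [0.4878, 0.1312, 0.0855]
orientation: [-1.571, 0.002, -2.716]
ft_force: [-1.2, -0.2, 7.1]
opening: 0.27
t 12.85 p [0.4878 0.1312 0.0855] rpy [-1.5708e+00  2.2000e-03 -2.7158e+00] F [-1.2 -0.2  7.1] q [ 0.65  0.24 -0.56  0.   -0.77  1.34] op 0.27
[-0.03  0.41  0.08] barb 24.397929209475848
clock: 13.48
ee_pos: [0.4878, 0.1313, 0.0847]
orientation: [-1.571, 0.002, -3.016]
ft_force: [-1.4, 0.2, 9.7]
opening: 0.271
t 13.47 p [0.4878 0.1313 0.0847] rpy [-1.5714e+00  2.2000e-03 -3.0157e+00] F [-1.4  0.2  9.7] q [ 0.65  0.24 -0.56  0.   -0.77  1.04] op 0.271
[0.07 0.79 0.05] barb 7.21284539721168
```

```bash
python3 -m creep '[[0,0.06,0,0,0.0002,0,-1],[0,0.12,0,0,0.0004,0,-1],[0,0.18,0,0,0.0006,0,-1],[0,0.24,0,0,0.0008,0,-1],[0,0.30,0,0,0.0010,0,-1]]'; python3 - <<'E'
from h import *
s=state();print(np.round(s["wrist_torque"],2),"barb",(np.degrees(s["orientation"][2])+360)%360-180)
E
python3 -m creep '[[0,0.06,0,0,0.0002,0,-1],[0,0.12,0,0,0.0004,0,-1],[0,0.18,0,0,0.0006,0,-1],[0,0.24,0,0,0.0008,0,-1],[0,0.30,0,0,0.0010,0,-1]]'; python3 - <<'E'
from h import *
s=state();print(np.round(s["wrist_torque"],2),"barb",(np.degrees(s["orientation"][2])+360)%360-180)
E
```

```text
clock: 14.1
ee_pos: [0.4878, 0.1314, 0.0838]
orientation: [-1.572, 0.002, 2.968]
ft_force: [-3.2, 0.8, 10.9]
opening: 0.272
t 14.1 p [0.4878 0.1314 0.0838] rpy [-1.5722e+00  2.0000e-03  2.9676e+00] F [-3.2  0.8 10.9] q [ 0.65  0.24 -0.56  0.   -0.77  0.74] op 0.272
[0.22 1.13 0.04] barb -9.96788099083551
clock: 14.72
ee_pos: [0.4878, 0.1314, 0.083]
orientation: [-1.573, 0.002, 2.668]
ft_force: [-3.8, 0.2, 15.1]
opening: 0.274
t 14.72 p [0.4878 0.1314 0.083 ] rpy [-1.5727e+00  1.5000e-03  2.6677e+00] F [-3.8  0.2 15.1] q [ 0.65  0.24 -0.56  0.   -0.77  0.44] op 0.274
[0.23 1.53 0.05] barb -27.150070460088273
```

```bash
python3 -m creep '[[0,0.05,0,0,0.0002,0,-1],[0,0.10,0,0,0.0003,0,-1],[0,0.10,0,0,0.0003,0,-1],[0,0.10,0,0,0.0003,0,-1]]'; python3 - <<'E'
from h import *
s=state();print(np.round(s["wrist_torque"],2),"barb",(np.degrees(s["orientation"][2])+360)%360-180)
f=snap("wrist","w7");t=cv2.imread("pics/w7.png")
cv2.imwrite("pics/w7c.png",cv2.resize(t[140:300,240:420],None,fx=4,fy=4,interpolation=cv2.INTER_CUBIC)[:600])
snap("side","s7");t=cv2.imread("pics/s7.png"); cv2.imwrite("pics/s7c.png",cv2.resize(t[170:270,280:380],None,fx=6,fy=6,interpolation=cv2.INTER_CUBIC))
E
```

```text
clock: 15.22
ee_pos: [0.4879, 0.1314, 0.0828]
orientation: [-1.573, 0.001, 2.57]
ft_force: [-4.2, 1.4, 14.1]
opening: 0.272
t 15.22 p [0.4879 0.1314 0.0828] rpy [-1.5731e+00  1.4000e-03  2.5696e+00] F [-4.2  1.4 14.1] q [ 0.65  0.24 -0.56  0.   -0.77  0.35] op 0.272
[0.26 1.46 0.01] barb -32.77498456868352
```

View pics/w7c.png

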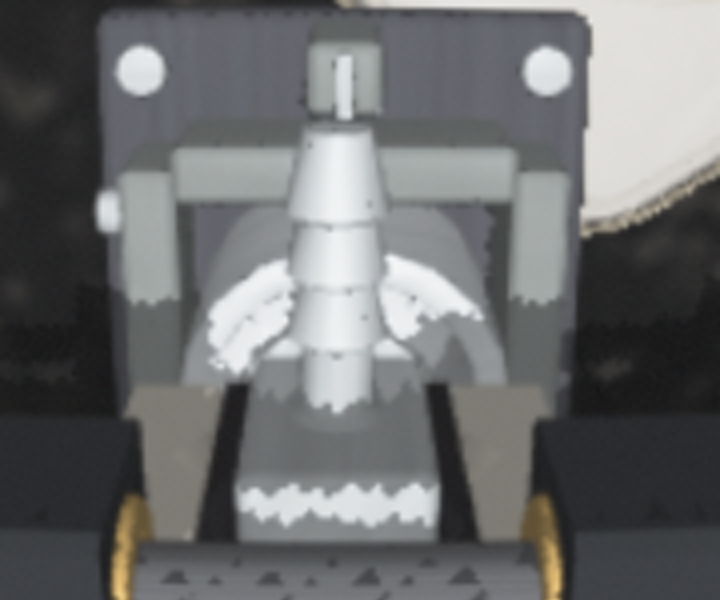

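View pics/s7c.png

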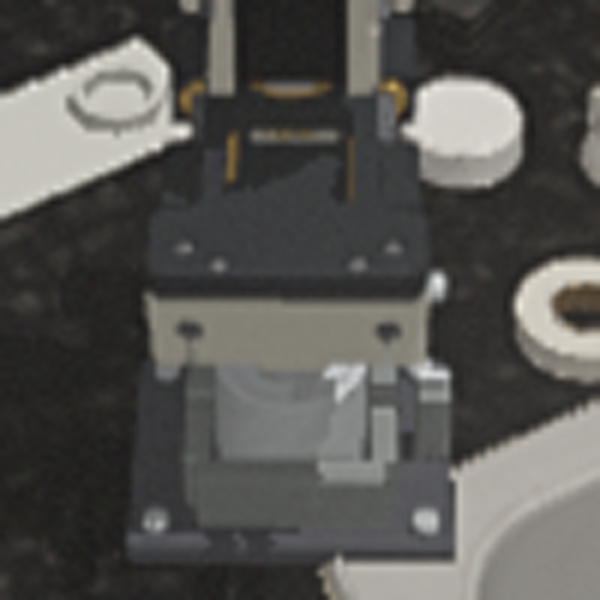

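The barb at crop (338,170) lies in line with the mark blade at (344,85), within about a degree. I'll measure that angle, then ease the elbow up until the lugs rest on the lands, so it doesn't snap on release.

```bash
python3 - <<'E'
from h import *
w=load("w7");wc=lambda u,v:(240+(u-1.5)/4,140+(v-1.5)/4)
c=np.array([.4864,.1305]);a=lambda d:np.degrees(np.arctan2(d[1],d[0]))
for v in (65,110):
    m=plane(w,wc(344,v),.048,1);print("blade",m,a(m[:2]-c),a(m[:2]-np.array([.4877,.1313])))
b=plane(w,wc(336,150),.0825+.0035+.006,1);b2=plane(w,wc(338,390),.0925,1);print("barb",b,b2,a(b-b2))
s=[plane(w,wc(*p),.012,1) for p in [(141,71),(547,71)]];print("screws perp",a(s[1]-s[0])+90)
E
for i in 1 2; do python3 -m creep '[[0,0,0,0,-0.0003,0,-1],[0,0,0,0,-0.0003,0,-1]]'; done
```

```text
blade [0.52934494 0.1023419  0.048     ] -33.252019053096085 -34.813090536661264
blade [0.52356542 0.10605053 0.048     ] -33.33913071448683 -35.14577306655279
barb [0.5278764 0.1045838 0.092    ] [0.50255139 0.12059563 0.0925    ] -32.303276069787024
screws perp -32.71543537917849
clock: 15.58
ee_pos: [0.4879, 0.1314, 0.0829]
orientation: [-1.573, 0.001, 2.569]
ft_force: [-3.6, 0.2, 12.7]
opening: 0.272
clock: 15.82
ee_pos: [0.4879, 0.1314, 0.0832]
orientation: [-1.573, 0.001, 2.569]
ft_force: [-3.6, -0.3, 12.6]
opening: 0.271
```

```bash
python3 -m creep '[[0,0,0,0.0005,0,0.001,-1],[0,0,0,0.0005,0,0.001,-1]]';  for i in 1 2; do python3 -m creep '[[0,0,0,0,-0.0003,0,-1],[0,0,0,0,-0.0003,0,-1]]'; done; python3 -c "
from h import *
print(state()['wrist_torque'])"
```

```text
clock: 16.08
ee_pos: [0.4877, 0.1313, 0.0835]
orientation: [-1.575, 0.002, 2.57]
ft_force: [-0.5, 1.2, 12.1]
opening: 0.274
clock: 16.32
ee_pos: [0.4877, 0.1314, 0.0837]
orientation: [-1.575, 0.002, 2.57]
ft_force: [-1.1, 1.7, 9.2]
opening: 0.271
clock: 16.58
ee_pos: [0.4877, 0.1314, 0.0839]
orientation: [-1.575, 0.002, 2.57]
ft_force: [0.2, 1.5, 8.3]
opening: 0.272
t 16.57 p [0.4877 0.1314 0.0839] rpy [-1.5746e+00  2.1000e-03  2.5697e+00] F [0.2 1.5 8.3] q [ 0.65  0.24 -0.56  0.   -0.77  0.35] op 0.272
[ 0.53027754 -0.01875632 -0.03213378]
```

```bash
for i in 1 2; do python3 -m creep '[[0,0,0,0,-0.0003,0,-1],[0,0,0,0,-0.0003,0,-1]]'; done; python3 -c "
from h import *
print(state()['wrist_torque'])"
```

```text
clock: 16.82
ee_pos: [0.4877, 0.1314, 0.084]
orientation: [-1.575, 0.002, 2.57]
ft_force: [0.9, 1.6, 7.1]
opening: 0.271
clock: 17.08
ee_pos: [0.4876, 0.1313, 0.084]
orientation: [-1.574, 0.002, 2.569]
ft_force: [3.1, 2.9, 4.8]
opening: 0.272
t 17.07 p [0.4876 0.1313 0.084 ] rpy [-1.5743e+00  1.8000e-03  2.5695e+00] F [3.1 2.9 4.8] q [ 0.65  0.24 -0.56  0.   -0.77  0.35] op 0.272
[ 1.14452424 -1.30658527  0.01911029]
```

Height stalls at TCP z of 0.084 while the force shifts, so the lugs now bear on the thread. I'll release gently and look.

```bash
python3 -m creep '[[0,0,0,0,0,0,-0.4],[0,0,0,0,0,0,-0.3],[0,0,0,0,0,0,-0.1],[0,0,0,0,0,0,0.2],[0,0,0,0,0,0,0.2]]'; python3 -m creep '[[0,0,0,0,-0.01,0,0.2],[0,0,0,0,-0.04,0,0.2],[0,0,0,0,-0.09,0,0.2],[0,0,0,0,-0.13,0,0.2],[0,0,0,0,-0.13,0,0.2]]'; python3 - <<'E'
from h import *
state();f=snap("wrist","w8");t=cv2.imread("pics/w8.png")
cv2.imwrite("pics/w8c.png",cv2.resize(t[90:240,240:420],None,fx=4,fy=4,interpolation=cv2.INTER_CUBIC)[:600])
E
```

```text
clock: 17.7
ee_pos: [0.4855, 0.1299, 0.0829]
orientation: [-1.57, -0.0, 2.569]
ft_force: [0.1, -0.2, -0.2]
opening: 0.582
clock: 18.32
ee_pos: [0.4876, 0.1311, 0.2174]
orientation: [-1.577, 0.003, 2.569]
ft_force: [0.9, 0.3, -1.7]
opening: 0.599
t 18.32 p [0.4876 0.1311 0.2174] rpy [-1.5773  0.0033  2.5693] F [ 0.9  0.3 -1.7] q [ 0.65  0.09 -0.39  0.   -1.08  0.35] op 0.599
```

View pics/w8c.png

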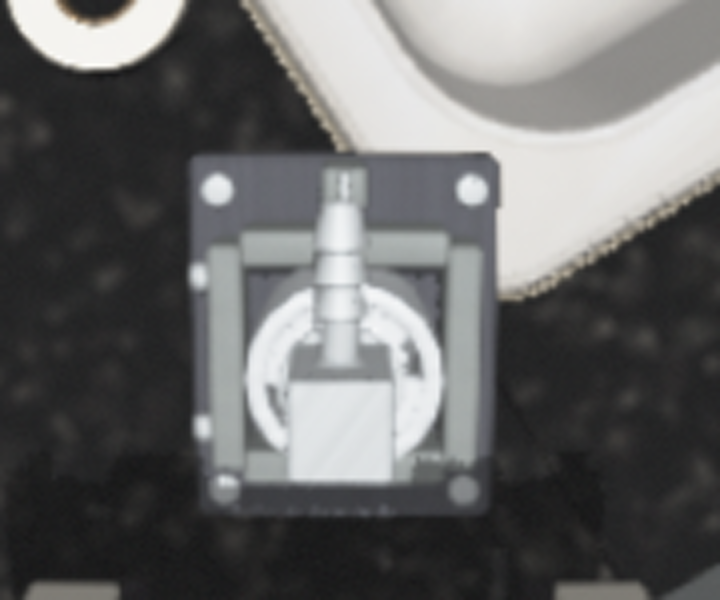

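Released. The barb lies over the mark blade at crop (344,185), and the elbow is upright in the port. Now I'll check angle, axis and height, using a second wrist position and the side view.

```bash
python3 -m creep '[[0,0,0,0.03,-0.03,0,0.2],[0,0,0,0.06,-0.05,0,0.2],[0,0,0,0.06,-0.05,0,0.2],[0,0,0,0.06,-0.05,0,0.2],[0,0,0,0.06,-0.05,0,0.2]]'; python3 - <<'E'
from h import *
state();f=snap("wrist","w9");t=cv2.imread("pics/w9.png")
print(proj(f,(.4864,.1305,.105),1))
cv2.imwrite("pics/w9c.png",cv2.resize(t[70:190,260:380],None,fx=5,fy=5,interpolation=cv2.INTER_CUBIC))
for n,c in (("side","s9"),("top","t9")): snap(n,c)
t=cv2.imread("pics/s9.png"); cv2.imwrite("pics/s9c.png",cv2.resize(t[140:270,230:400],None,fx=4,fy=4,interpolation=cv2.INTER_CUBIC))
E
```

```text
clock: 19.0
ee_pos: [0.4354, 0.1621, 0.262]
orientation: [-1.569, -0.001, 2.568]
ft_force: [0.5, 0.3, -0.3]
opening: 0.599
t 19.0 p [0.4354 0.1621 0.262 ] rpy [-1.5687e+00 -6.0000e-04  2.5682e+00] F [ 0.5  0.3 -0.3] q [ 0.78 -0.01 -0.39 -0.   -1.19  0.22] op 0.599
[321.25991257 125.38055063]
```

View pics/w9c.png

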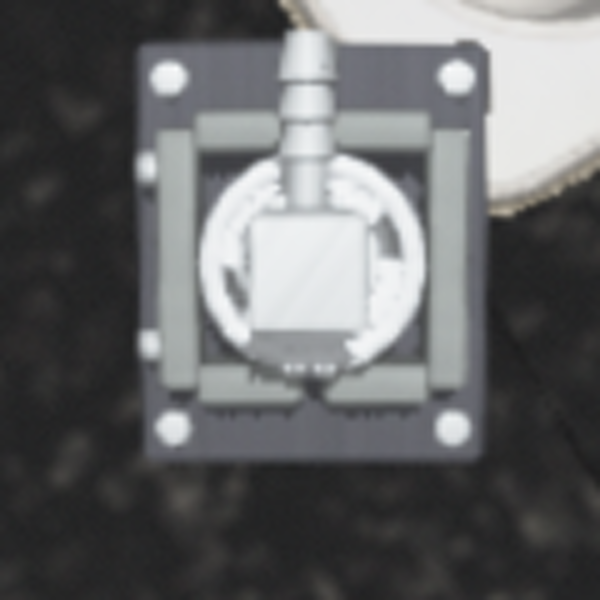

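View pics/s9c.png

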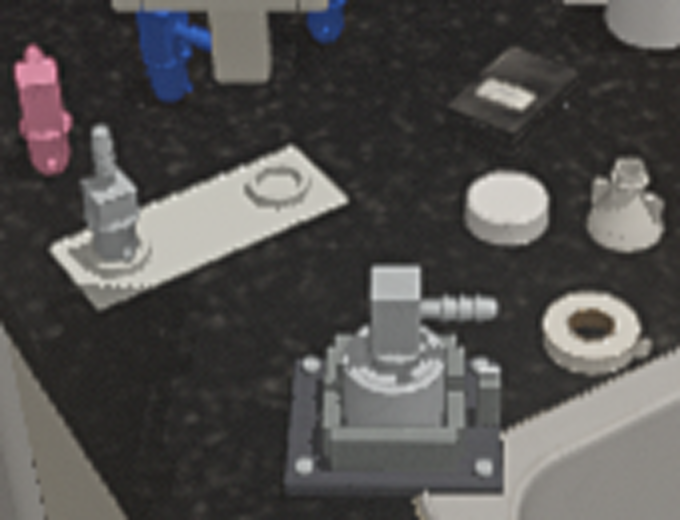

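```bash
python3 - <<'E'
from h import *
a=lambda d:np.degrees(np.arctan2(d[1],d[0]))
A=load("w8");B=load("w9");S=load("s9");T0=load("t9")
ca=lambda u,v:(240+(u-1.5)/4,90+(v-1.5)/4);cb=lambda u,v:(260+(u-2)/5,70+(v-2)/5);cs=lambda u,v:(230+(u-1.5)/4,140+(v-1.5)/4)
qa=[(289,382),(393,382),(392,482),(291,482)];qb=[(250,212),(367,212),(365,331),(250,331)]
P=[]
for p,q in zip(qa,qb):
    x,e=tri(ray(A,ca(*p),1),ray(B,cb(*q),1));P.append(x);print(np.round(x,4),np.round(e[0],4))
P=np.array(P);print("top ctr w+w",P.mean(0))
sq=[(372,266),(420,267),(422,299),(374,301)]
x,e=tri(ray(B,cb(*np.mean(qb,0)),1),ray(S,cs(396,283)));print("w9+side",x,e)
for z in (.1045,):
  for F,c,q,t,r in ((A,ca,qa,(341,225),(341,350)),(B,cb,qb,(308,55),(308,190))):
    p=np.array([plane(F,c(*k),z,1) for k in q]);print("ctr",np.round(p.mean(0),4),"x-dir",a(p[0]-p[3]),a(p[1]-p[2]),"perp",a(p[1]-p[0])+90,"barb",a(plane(F,c(*t),.093,1)-plane(F,c(*r),.093,1)))
s=[plane(B,cb(*p),.012,1) for p in [(169,77),(457,77),(453,428),(173,428)]]
c=np.mean(s,0);d=((s[0]-s[3])+(s[1]-s[2]));print("clamp ctr",c,"x dir",a(d),a(s[1]-s[0])+90)
r=[plane(B,cb(*p),.057,1) for p in [(199,265),(427,265),(311,153),(311,378)]];print("rim",np.mean(r[:2],0),np.mean(r,0))
th=np.radians(-32.8);t=plane(B,cb(308,33),.092,1);v=t[:2]-np.array([.4864,.1305]);print("tip in clamp",v@[np.cos(th),np.sin(th)],v@[-np.sin(th),np.cos(th)])
E
```

```text
[0.5036 0.1326 0.1081] 0.0001
[0.4914 0.1138 0.1077] 0.0
[0.4717 0.1265 0.1057] 0.0002
[0.4839 0.1454 0.106 ] 0.0002
top ctr w+w [0.48765992 0.1295857  0.10686002]
w9+side [0.48743921 0.12990539 0.10626421] [0.00035201225698399313, 0.0003520122569840672]
ctr [0.487  0.1299 0.1045] x-dir -32.32433744949173 -32.562368287000425 perp -32.682192653669446 barb -32.735660621287046
ctr [0.4876 0.1298 0.1045] x-dir -33.22207989846177 -33.553672639267134 perp -32.93114257460927 barb -32.881078018220734
clamp ctr [0.48615278 0.12986429 0.012     ] x dir -32.88236986200359 -32.9050109038882
rim [0.48587833 0.12989225 0.057     ] [0.48583912 0.13018634 0.057     ]
tip in clamp 0.049622237388800436 5.671033520808888e-05
```

All checks pass:

- **Angle:** barb at -32.8° against clamp +x at -32.9°, with the tip about 0 mm off the line.
- **Axis:** the elbow is about 1–1.5 mm off the port axis.
- **Height:** the block top is at about 106.5 mm, so the origin is at about 34.5 mm, below 38.5 mm.
- **Other things:** the bystanders and the straight fitting are undisturbed.

Handing in.

```bash
python3 -c "
from station import manip
print(manip.sign_off()); print(manip.read_state()['clock'])"
```

```text
the job is handed in; nothing more can be done
None
the job is handed in; nothing more can be done
```

The elbow is screwed into the port with its barb over the mark post, and the job was handed in at about 19 s of the 64 s allowed. I gripped it in the stand and turned it to the gap I had measured, 109° counter-clockwise of clamp +x. It went down through the gap without touching the lands, met the seal at an elbow height of about 37.5 mm, and turned 109° clockwise. The wrist never read more than about 15 N. I eased it up onto the thread before letting go.

After release:
- **Barb direction:** -32.8° against clamp +x at -32.9°, with the tip on the line to within measurement error.
- **Position:** about 1–1.5 mm off the port's axis.
- **Other things:** nothing else looked moved in the side view, and the gripper was clear.

**Disagreement on height:** the two pairs of views put the elbow at about 34.3–34.9 mm above the clamp base, while the wrist position suggested about 33.5 mm. Both are well below the 38.5 mm limit, and the gap is within the roughly 2 mm camera calibration.

**Not checked:** I did not measure the tilt in degrees. The elbow looks upright, and its four top corners agree to about 2.5 mm in height, which is too coarse to confirm the 6° limit on its own.

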